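# Scan the sample jar, then hold its glass cell in the light path

## Robot

A 6-joint arm with a two-finger parallel gripper is mounted at the origin on the work surface. World frame = base frame: x ahead of the robot, y to its left, z up, the work surface at z = 0. Lengths are in mm, angles in degrees, forces in N, time in s.
With the tool pointing down it reaches from about 350 to 975 mm from the base axis. Payload 17.4 kg.
Tool frame: the origin (TCP) lies on the front face of the gripper's body, between the roots of the fingers; the fingertips stand 73 mm ahead of it and the grasp point (between the pads) lies 54 mm ahead of it; z points along the fingers, y is the line along which they close (so a half turn about z gives the same grasp; the last joint's range is limited). The gripper opens to 85 mm and grips with 20 to 120 N. Pads are 22 mm wide; open, the fingers measure 114 mm over their backs; the gripper's body (76 mm by 85 mm) begins 54 mm behind the grasp point. The pads swing forward as they close: fully open they stand 13 mm farther back than shut.
Start: joints at [-69.259, 6.646, 82.598, -0, 90.757, -2.166], TCP at [262.725, -621.779, 303.903] pointing down, gripper open.
Joint ranges: [-162.19, 162.19], [-47.58, 125.68], [4.15, 143.07], [-65.23, 245.23], [0.69, 171.88], [-170.13, 170.13]. Speed limits (degrees/s): [108.29, 108.29, 127.2, 180, 180, 180].

## Interface

Orientations are given as a 3x3 rotation matrix whose columns are the frame's x, y, z axes.
In Python, from workcell import manip gives the robot as it stands.
- The arm moves only by the shell command python3 -m inch 'ROWS' [FORCE]. ROWS is text: rows parted by semicolons, each of 7 numbers parted by spaces: the turn, a rotation vector about the tool's x, y, z in rad, then the shift along the tool's x, y, z in mm, then the opening, from -1 (shut) to 1 (fully open). A call has exactly 8 rows; each row is the pose to reach, as a shift and turn from the pose commanded when the call began, along the tool's axes at that moment; what a row does not reach only later rows make up. A row lasts 1/12 s, in which the tool goes at most 41.7 mm and 7.16 degrees, less where a joint would pass 70% of its speed; a pose out of reach is approached as far as the arm can. A call with a gripper value outside its range is refused whole. The fingers move at their own pace and stop on an object; FORCE is the grip in N (left out, the last holds). Time passes only in rows, so rows that repeat a pose let the fingers close, or fill a call up. It gives the time, the measured TCP pose, the force, the opening and the grip force at its end, in the units of the state.
- manip.sense(): the state, without advancing time (a new reading comes with each control period).
- manip.capture(name): name is "scene" or "top" or "wrist"; returns a dict with "img" (400x640x3 uint8, red, green, blue), "depth" (400x640 float32, mm along the optical axis (not along the pixel's ray), 0 where there is no reading), "mtx" (3x3 intrinsics, pixels), "T" (4x4, takes a point from camera to world coordinates). Camera axes: x right, y down, z forward; pixel columns grow to the right and rows downward; lengths in mm; the calibration is good to about 2 mm. A picture is of the moment at which its call begins.
- manip.close_job(): hands the job in; it is judged then, once.
Trained networks look in the newest picture that a camera, given by its name, has taken for a name from the list of things; names that differ only in an ending like _2 or _b are one class to them, and where a whole thing is asked for, a point or a joint stands for the part that bears it (a point fixed in the world has none). Each returns a list of dicts, best first, with "score" (0 to 1); they miss things now and then, are a little off and sometimes report something else, mostly with a low value. They report only what shows in the picture. A call takes as long as a camera call.
- manip.find_in(camera, thing): "extent" ([left, top, right, bottom] in pixels, round what is visible of it).
The state is a dict: "time": time; "joint_pos": joint angles; "qvel": joint speeds; "effort": joint torques, N m; "tcp_pos": TCP position; "eef_rot": TCP orientation; "wrist_force": force on the tool from outside, world axes, zero at the start; "moment": the same for the moment, N m; "finger_gap": finger opening in mm; "grasp_force": force on a finger pad.
Only numpy, scipy, OpenCV 4.12 (cv2) and the standard library are available. Lean on these libraries where they do the work, as an engineer would, in place of code of your own. Each camera call takes 0.05 s, during which the arm holds its last target. There are 200 camera calls.

## Task

First turn the amber jar with the blue cap, where it stands on the scan stand, until its bar-code patch squarely faces the scanner's window, and let go of it. Then lift the amber glass cell out of the rack, touching it by its two frosted faces only, and hold it upright in the gap of the light bench, midway between lamp and detector, so that the beam goes straight in through the middle of one clear face and out of the other. Finish while still holding the cell there, in the air; leave the jar facing the scanner and everything else where it stands.

Things in the scene. Friction and masses are not known exactly. Their poses are not given: they have to be found in the camera images.
- scan_stand: Fixed aluminium plate 200 x 100 x 6 mm (x -50 to +150 mm), with a white scanner block 60 x 80 mm at its +x end, top 81 mm above the bench; the block's front face with the window is at x = +85 mm and looks to -x. Origin: underside of the plate, at the jar's spot (jar within 8 mm of it); z up. The jar stands on the plate, 6 mm above the bench.
- scan_window (a point): Middle of the scanner's window (black with a red line) on the front face of the white block, 45 mm above the bench; its x axis points from the jar spot into the block.
- jar: Loose amber jar, 45 mm diameter, 75 mm tall (top 18 mm is the blue cap, same diameter), 0.15 kg. Origin: centre of underside, z up. +x points out through the white bar-code patch on its side; a white stripe on the cap, centre to rim, points the same way. Starts over 0.9 rad off the window. May be gripped across any diameter and turned on the plate; clear all round for open fingers.
- jar_mark (a point): Middle of the bar-code patch on the jar's side, 22.5 mm from its axis, 30 mm above its underside.
- cell_rack: Fixed pale block 200 (x) x 60 (y) x 30 mm tall with three pockets along its x at -60, 0 and +60 mm, each 33 x 23 mm and 15 mm deep (floor 15 mm above the bench). Origin: centre of its underside. The three cells stand loosely in the pockets, in any order, their x along the row.
- cell_amber: Loose glass cell, amber-orange inside, 30 (x) x 20 (y) x 50 mm tall plus a 22 x 12 mm stopper 4 mm high; 0.06 kg. Origin: centre of underside. The long faces at y = +-10 mm are frosted white: grip across these 20 mm. The clear faces at x = +-15 mm and the stopper must not be touched. Lowest 15 mm are in the pocket; glass top 65 mm, stopper top 69 mm above the bench.
- cell_amber_mid (a point): Middle of the amber cell, 25 mm above its underside; axes as the cell's.
- light_bench: Fixed aluminium base 220 (x) x 70 x 12 mm with a dark lamp housing at -x and a white detector housing at +x, each 60 x 60 mm, tops 130 mm above the bench top, 90 mm gap between them, open above and at the sides. A thin green beam runs along x from lens to lens, 105 mm above the bench top. Origin: centre of underside.
- beam_mid (a point): Middle of the beam, halfway between lamp and detector, 105 mm above the bench top; its x axis runs along the beam (from lamp to detector), z up.
- cell_green: Same kind and size as the amber cell but with green filling; bystander, stays in its pocket.
- cell_blue: Same kind and size as the amber cell but with blue filling; bystander, stays in its pocket.
- vial_a: Loose small vial with white cap, 24 mm diameter, 45 mm tall; bystander. Origin: centre of its underside.
- vial_b: Loose small vial with black cap, 24 mm diameter, 45 mm tall; bystander. Origin: centre of its underside.
- marker: Loose white marker pen with red cap, 110 x 14 mm, lying along its x; bystander. Origin: under its middle.
- bottle: Loose amber reagent bottle with red cap, 60 mm diameter, 120 mm tall; bystander. Origin: centre of its underside.

How it is judged (in metres and radians):
On the way, in this order (a step that is already met when the one before it is completed fails the run):
1. the jar stands on the stand, released, its bar-code patch facing the scanner's window (y of scan_window in the frame of jar between -0.025 and 0.025 m and x of scan_window in the frame of jar above 0.04 m and angle between jar's own z axis and vertical below 0.1 rad and z of jar in the frame of scan_stand between 0.002 and 0.012 m and horizontal distance between jar and scan_stand below 0.035 m and contact force between the fingers and jar below 0.05 N and linear speed of jar below 0.02 m/s), for 0.3 s.
2. the amber cell is lifted clear of the rack in the fingers (height (world z) of cell_amber above 0.04 m and contact force between the fingers and cell_amber above 0.5 N and contact force between cell_amber and cell_rack below 0.05 N), for 0.1 s.
At the end, for the whole second after the job is handed in: Amber cell held still by the fingers alone, upright within 8 deg, its middle within 6 mm sideways, 10 mm in height and 20 mm along the beam of beam_mid, square within 10 deg; jar released on its spot within 35 mm, facing the window within 25 mm (17 deg); other cells within 15 mm, the rest 30 mm (all of step 1 and y of cell_amber_mid in the frame of beam_mid between -0.006 and 0.006 m and z of cell_amber_mid in the frame of beam_mid between -0.01 and 0.01 m and x of cell_amber_mid in the frame of beam_mid between -0.02 and 0.02 m and angle between the x axis of cell_amber and the x axis of light_bench, either way round below 0.17 rad and angle between cell_amber's own z axis and vertical below 0.14 rad and contact force between the fingers and cell_amber above 0.5 N and contact force between cell_amber and light_bench below 0.05 N and contact force between cell_amber and cell_rack below 0.05 N and linear speed of cell_amber below 0.02 m/s and distance of each of cell_green, cell_blue from where it was at the start of the episode below 0.015 m and distance of each of vial_a, vial_b, marker, bottle from where it was at the start of the episode below 0.03 m); the arm keeps its last pose, push and grip.
It fails at once if the fingers touch a clear face or the stopper of the amber cell (contact force between the fingers and cell_amber_c2 above 0.5 N or contact force between the fingers and cell_amber_c3 above 0.5 N or contact force between the fingers and cell_amber_c5 above 0.5 N).
It fails at once if the jar is tipped (angle between jar's own z axis and vertical above 0.4 rad).
It fails at once if a bystander is disturbed (distance of any of cell_green, cell_blue from where it was at the start of the episode above 0.015 m or distance of any of vial_a, vial_b, marker, bottle from where it was at the start of the episode above 0.03 m).
It also fails if it takes over 67 s, if anything falls off the work surface, if the arm or the gripper's body presses on something with over 40 N, if the wrist force passes 120 N, or if a joint passes its speed limit or range.

## Working session

There is one attempt and no reset: what is moved stays moved. The work goes in short steps, Python scripts to look and compute and a shell command to move; the robot and the scene stay as the last step left them, time stands still between calls to the robot, and variables do not carry over. Pictures are saved under pics/ and viewed, at most 10 in all, crops included, and the job is handed in when it is done.

```bash
mkdir -p pics; ls; cat > h.py <<'E'
import numpy as np, cv2
from workcell import manip
def cap(n,save=None):
    c=manip.capture(n)
    if save: cv2.imwrite('pics/'+save,c['img'][:,:,::-1])
    return c
def pt(c,u,v,d=None):
    d=c['depth'][int(v),int(u)] if d is None else d
    p=np.linalg.inv(c['mtx'])@[u*d,v*d,d]
    return c['T'][:3,:3]@p+c['T'][:3,3]
def cloud(c):
    v,u=np.mgrid[:400,:640]; d=c['depth']
    p=np.stack([u*d,v*d,d],-1)@np.linalg.inv(c['mtx']).T
    return p@c['T'][:3,:3].T+c['T'][:3,3]
E
python3 - <<'E'
from h import *
for n in ('top','scene'):
    c=cap(n,n+'1.png'); print(n,c['T'].round(2).tolist(),c['mtx'].round(0).tolist())
    P=cloud(c)
    for t in ['scan_stand','jar','jar_mark','cell_rack','cell_amber','cell_green','cell_blue','light_bench','bottle','marker','vial_a','vial_b']:
        for r in manip.find_in(n,t)[:2]:
            e=r['extent'];u,v=(e[0]+e[2])/2,(e[1]+e[3])/2
            print(t,round(r['score'],2),np.round(e),P[int(v),int(u)].round())
E
```

```text
pics
top [[0.01, -1.0, 0.07, 526.78], [-1.0, -0.01, 0.01, 2.7], [-0.01, -0.07, -1.0, 931.24], [0.0, 0.0, 0.0, 1.0]] [[416.0, 0.0, 317.0], [0.0, 416.0, 199.0], [0.0, 0.0, 1.0]]
scan_stand 0.94 [162. 148. 216. 242.] [597. 298.   5.]
jar 0.62 [167. 204. 197. 230.] [544. 285.  78.]
jar 0.42 [160. 147. 216. 242.] [597. 301.   4.]
jar_mark 0.92 [165. 210. 198. 229.] [540. 287.  81.]
cell_rack 0.68 [305. 154. 349. 251.] [579. -12.  70.]
cell_amber 0.73 [326. 163. 339. 185.] [640. -21.  71.]
cell_green 0.7 [321. 194. 332. 207.] [584.  -9.  68.]
cell_blue 0.59 [315. 222. 330. 236.] [527.   3. 931.]
cell_blue 0.22 [372. 297. 423. 311.] [ 363. -167.   14.]
light_bench 0.57 [389. 184. 512. 231.] [ 571. -255.  106.]
light_bench 0.49 [342.  88. 372. 127.] [773. -68.  95.]
bottle 0.75 [339.  90. 370. 127.] [771. -64.  95.]
bottle 0.36 [167. 206. 200. 230.] [544. 282.  81.]
marker 0.59 [372. 296. 423. 312.] [ 365. -167.   13.]
scene [[-0.65, 0.47, -0.59, 1096.02], [0.76, 0.43, -0.49, 415.45], [0.02, -0.77, -0.64, 658.21], [0.0, 0.0, 0.0, 1.0]] [[411.0, 0.0, 316.0], [0.0, 411.0, 200.0], [0.0, 0.0, 1.
[... 302 characters left out ...]
.   5.  31.]
cell_amber 0.54 [285. 223. 302. 249.] [653. -15.  55.]
cell_green 0.73 [270. 295. 284. 321.] [795.  76.  34.]
cell_green 0.67 [421. 208. 438. 228.] [392. 163.  40.]
cell_blue 0.71 [331. 201. 345. 218.] [534.   9.  65.]
cell_blue 0.31 [268. 293. 284. 319.] [793.  75.  38.]
light_bench 0.34 [270. 206. 362. 268.] [603.   6.  30.]
bottle 0.81 [210. 228. 245. 288.] [798. -47.  82.]
bottle 0.7 [386. 274. 484. 368.] [663. 313.  81.]
marker 0.68 [307. 160. 341. 176.] [ 368. -168.   10.]
vial_a 0.79 [267. 293. 285. 322.] [796.  77.  39.]
vial_a 0.49 [419. 209. 438. 227.] [392. 161.  38.]
vial_b 0.79 [267. 293. 285. 322.] [796.  77.  39.]
vial_b 0.49 [419. 209. 438. 227.] [392. 161.  38.]
```

```bash
python3 - <<'E'
import cv2
a=cv2.imread('pics/top1.png');
cv2.imwrite('pics/top1c.png',cv2.resize(a[80:320,140:540],(800,480),interpolation=cv2.INTER_CUBIC))
E
```

```text
(no output)
```

View pics/top1c.png

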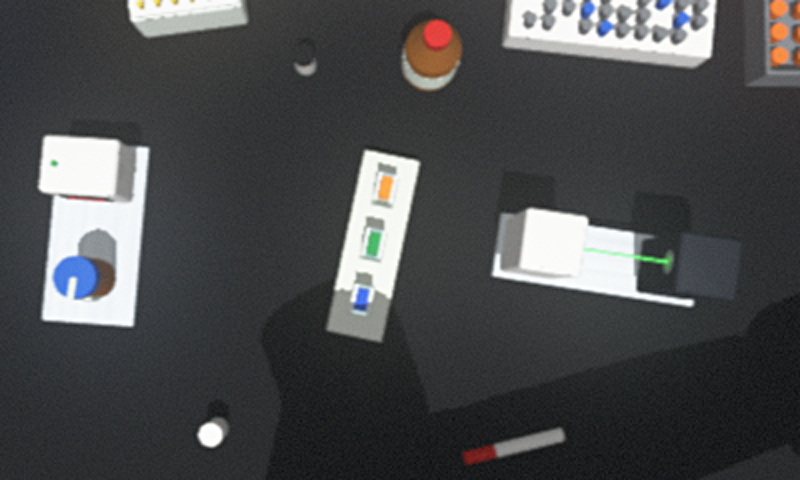

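View pics/scene1.png

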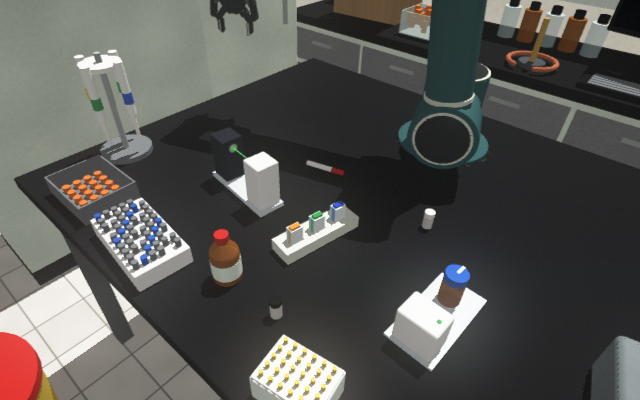

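The top crop shows the jar cap at crop (75,277) with its stripe pointing straight down, away from the scanner at (80,165). The amber cell is the far one, at (385,188), and the beam runs from (670,262) to (585,250). The scene view agrees, with the arm clear of everything.

```bash
cat > m.py <<'E'
from h import *
def rect(P,m,lab,cam=None):
    q=P[m][:,:2].astype(np.float32); r=cv2.minAreaRect(q); b=cv2.boxPoints(r)
    print(lab,len(q),np.round(r[0],1),np.round(r[1],1),round(r[2],1),'mean',q.mean(0).round(1),'z',np.median(P[m][:,2]).round(1))
for n in ('top','scene'):
    c=cap(n);P=cloud(c);I=c['img'].astype(int);R,G,B=I[...,0],I[...,1],I[...,2];x,y,z=P[...,0],P[...,1],P[...,2]
    ok=c['depth']>0
    box=lambda a,b,e,f:ok&(x>a)&(x<b)&(y>e)&(y<f)
    print(n)
    rect(P,box(470,700,-60,60)&(abs(z-30)<3)&(R>80),'rack')
    rect(P,box(640,720,240,370)&(abs(z-81)<5)&(R>150),'scanner')
    rect(P,box(470,720,220,370)&(abs(z-6)<4)&(R>120),'plate')
    rect(P,box(480,690,-250,-120)&(abs(z-130)<5)&(R>120),'det')
    rect(P,box(480,690,-420,-250)&(abs(z-130)<6),'lamp')
    rect(P,box(480,690,-420,-120)&(abs(z-12)<4)&(R>100),'base')
    cap_=box(480,620,240,340)&(z>70)
    rect(P,cap_,'jartop')
    rect(P,cap_&(abs(z-81)<4)&(B>R+40),'blue'); rect(P,cap_&(abs(z-81)<4)&(R>130),'stripe')
    rect(P,box(480,690,-420,-120)&(G>R+50)&(G>B+30),'beam')
    for l,m in (('amber',(R>B+70)),('green',(G>R+35)&(G>B+20)),('blu',(B>R+50))):
        rect(P,box(480,690,-60,60)&m&(z>40),l)
    rect(P,box(600,690,-60,40)&(z>58)&(z<75),'ambercell all')
E
python3 m.py; python3 -c "
from h import *;s=manip.sense();print(s['joint_pos'],s['eef_rot'],s['time'])"
```

```text
top
rack 1889 [581.6 -11.2] [ 60.  200.2] 78.7 mean [579.8 -10.9] z 29.6
scanner 828 [663.7 294.4] [47.  80.2] 0.1 mean [662.8 294. ] z 80.3
plate 2313 [592.2 308.3] [121.3 200.9] 86.8 mean [571.5 294.1] z 5.6
det 943 [ 580.8 -183.4] [59.8 60. ] 82.1 mean [ 580.7 -183. ] z 129.4
lamp 971 [ 560.3 -331.5] [60.4 60.1] 82.0 mean [ 559.9 -330.6] z 129.2
base 1137 [ 570.4 -258.2] [221.  70.] 82.1 mean [ 564.6 -258.9] z 11.4
jartop 398 [540.9 294.4] [43.2 43.4] 1.5 mean [541.4 293.6] z 80.5
blue 338 [541.8 294.5] [41.  43.4] 1.5 mean [542.6 294.2] z 80.6
stripe 55 [538.7 304.7] [41.9 23.3] 15.9 mean [533.  299.4] z 81.3
beam 89 [ 574.7 -261.8] [86.3 13.6] 81.0 mean [ 569.3 -275. ] z 104.8
amber 68 [639.4 -21.6] [12.2 23.6] 76.7 mean [639.5 -21.8] z 68.1
green 73 [581.  -10.2] [13.1 24.1] 79.6 mean [580.6 -10.3] z 68.3
blu 70 [522.8   1. ] [12.6 23.6] 76.7 mean [522.8   1.2] z 68.2
ambercell all 140 [640.1 -23. ] [19.8 29.9] 79.5 mean [639.7 -22.8] z 66.2
scene
rack 1115 [582.4 -10.4] [ 62.4 200.5] 78.2 mean [597.3  -5. ] z 30.0
scanner 1223 [663.8 295.2] [79.1 49.8] 87.2 mean [665.7 296.9] 
[... 401 characters left out ...]
 [545.1 295.8] z 81.0
stripe 41 [530.5 295.8] [ 8.  23.9] 85.1 mean [530.7 296.1] z 82.0
beam 42 [ 565.7 -282.5] [66.6 31. ] 56.1 mean [ 565.4 -288.2] z 106.0
amber 54 [641. -22.] [12.4 23. ] 80.7 mean [642.1 -22.5] z 68.7
green 53 [579.7 -10.8] [13.6 28.5] 76.0 mean [582.4 -10.8] z 68.9
blu 52 [5.262e+02 1.000e-01] [14.  25.4] 80.8 mean [5.262e+02 5.000e-01] z 68.9
ambercell all 130 [641.3 -21.1] [21.6 31.3] 72.9 mean [643.6 -20. ] z 65.8
[-6.92593399e+01  6.64583976e+00  8.25966355e+01  2.01553285e-03
  9.07587299e+01 -2.16439794e+00] [[ 9.21150869e-01  3.89205699e-01  2.54462009e-05]
 [ 3.89205698e-01 -9.21150869e-01  3.21272310e-05]
 [ 3.59438914e-05 -1.96902204e-05 -9.99999999e-01]] 1.4
```

```bash
cat > d.py <<'E'
import sys
from h import *
from scipy.spatial.transform import Rotation as Ro
def go(x,y,z,yaw):
    s=manip.sense();R=np.array(s['eef_rot']);p=np.array(s['tcp_pos'])
    a=np.radians(yaw);T=np.array([[np.cos(a),np.sin(a),0],[np.sin(a),-np.cos(a),0],[0,0,-1]])
    print('t',s['time'],'pos',p.round(1),'yaw',np.degrees(np.arctan2(R[1,0],R[0,0])).round(2),'q',np.round(s['joint_pos'],1),'gap',s['finger_gap'],s['grasp_force'])
    print('rot',Ro.from_matrix(R.T@T).as_rotvec().round(4),'shift',(R.T@(np.array([x,y,z])-p)).round(1))
if __name__=='__main__': go(*map(float,sys.argv[1:5]))
E
python3 -m inch '0 0 -2.86 614 -736 50 1;0 0 -2.86 614 -736 50 1;0 0 -2.86 614 -736 50 1;0 0 -2.86 614 -736 50 1;0 0 -2.86 614 -736 50 1;0 0 -2.86 614 -736 50 1;0 0 -2.86 614 -736 50 1;0 0 -2.86 614 -736 50 1' 40; python3 d.py 542 295 230 187
```

```text
time: 2.07
tcp_pos: [359.6, -301.5, 286.6]
eef_rot: [[0.165, 0.986, 0.001], [0.986, -0.165, -0.0], [-0.0, 0.001, -1.0]]
wrist_force: [-0.7, -0.2, 0.6]
finger_gap: 85.4
grasp_force: 0.0
t 2.0667 pos [ 359.6 -301.5  286.6] yaw 80.53 q [-43.1 -19.5 108.2   0.   91.3 -33.6] gap 85.41680463194987 0.0
rot [ 1.0000e-04  8.0000e-04 -1.8583e+00] shift [618.4  81.7  56.4]
```

```bash
python3 -m inch '0 0 -1.86 618 82 56 1;0 0 -1.86 618 82 56 1;0 0 -1.86 618 82 56 1;0 0 -1.86 618 82 56 1;0 0 -1.86 618 82 56 1;0 0 -1.86 618 82 56 1;0 0 -1.86 618 82 56 1;0 0 -1.86 618 82 56 1' >/dev/null; python3 d.py 542 295 190 187
```

```text
t 2.7333 pos [458.7  15.8 257. ] yaw 137.86 q [ -1.2 -20.4 111.6   0.   88.7 -49.1] gap 85.23774110035679 0.0
rot [ 4.000e-04  1.200e-03 -8.576e-01] shift [125.6 262.9  67.1]
```

```bash
python3 -m inch '0 0 -0.858 126 263 67 1;0 0 -0.858 126 263 67 1;0 0 -0.858 126 263 67 1;0 0 -0.858 126 263 67 1;0 0 -0.858 126 263 67 1;0 0 -0.858 126 263 67 1;0 0 -0.858 126 263 67 1;0 0 -0.858 126 263 67 1' >/dev/null;  python3 - <<'E'
from h import *
from d import go
c=cap('wrist','w1.png'); go(542,295,112,187)
E
```

```text
t 3.45 pos [543.5 296.  187.7] yaw -173.09 q [ 26.2   2.9  97.5   0.   79.7 -70.7] gap 85.38560381167426 0.0
rot [-0.0002 -0.0023 -0.0016] shift [ 1.4 -0.7 75.7]
```

View pics/w1.png

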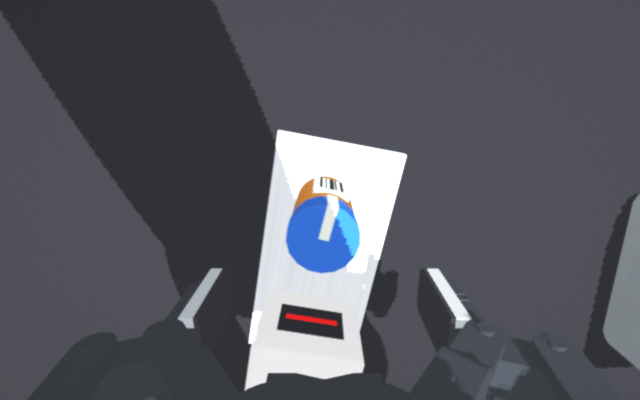

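```bash
cat > st.py <<'E'
from h import *
c=cap('wrist');P=cloud(c);I=c['img'].astype(int);R,G,B=[I[...,k] for k in range(3)]
s=manip.sense();p=np.array(s['tcp_pos']);print('cam in tool',(np.array(s['eef_rot']).T@(c['T'][:3,3]-p)).round(0))
r=np.hypot(P[...,0]-542,P[...,1]-295)
m=(abs(P[...,2]-81)<4)&(r<30)
top=P[m][:,:2].astype(np.float32);ctr=np.array(cv2.minEnclosingCircle(top)[0]);print('cap',ctr,cv2.minEnclosingCircle(top)[1],top.mean(0))
stp=m&(R>140)&(B<R+40);q=P[stp][:,:2];v=q.mean(0)-ctr
print('stripe',len(q),'yaw',np.degrees(np.arctan2(v[1],v[0])).round(1),'rect',cv2.minAreaRect(q.astype(np.float32)))
red=(R>150)&(G<80)&(B<80)&(P[...,0]>600)&(P[...,2]<75); print('window',P[red].mean(0).round(1))
w=P[red].mean(0)[:2]-ctr;print('dir',np.degrees(np.arctan2(w[1],w[0])))
E
python3 st.py
```

```text
cam in tool [ 80.   2. -70.]
cap [542.57983398 296.06536865] 23.023487091064453 [541.3936  295.71445]
stripe 492 yaw 155.2 rect ((540.251953125, 305.375732421875), (44.13887023925781, 24.609235763549805), 12.917804718017578)
window [626.5 296.4  45.7]
dir 0.2226019213169501
```

```bash
python3 -m inch '0 0 0 1.4 -0.7 20 1;0 0 0 1.4 -0.7 40 1;0 0 0 1.4 -0.7 60 1;0 0 0 1.4 -0.7 76 1;0 0 0 1.4 -0.7 76 1;0 0 0 1.4 -0.7 76 1;0 0 0 1.4 -0.7 76 1;0 0 0 1.4 -0.7 76 1' 30; python3 d.py 542 295 112 187
```

```text
time: 4.17
tcp_pos: [542.7, 291.6, 115.6]
eef_rot: [[-0.993, -0.115, 0.002], [-0.115, 0.993, 0.001], [-0.002, 0.001, -1.0]]
wrist_force: [0.1, -0.0, -0.1]
finger_gap: 85.6
grasp_force: 0.0
t 4.1667 pos [542.7 291.6 115.6] yaw -173.38 q [ 25.9   5.9 101.4  -0.   72.6 -70.7] gap 85.63209397298606 0.0
rot [ 0.0007  0.0022 -0.0067] shift [0.4 3.5 3.6]
```

```bash
python3 -m inch '0 0 0 0.4 3.5 3 1;0 0 0 0.4 3.5 3 1;0 0 0 0.4 3.5 3 -1;0 0 0 0.4 3.5 3 -1;0 0 0 0.4 3.5 3 -1;0 0 0 0.4 3.5 3 -1;0 0 0 0.4 3.5 3 -1;0 0 0 0.4 3.5 3 -1' 30; python3 d.py 542.3 295.4 112 187
```

```text
time: 4.83
tcp_pos: [541.5, 295.2, 111.0]
eef_rot: [[-0.993, -0.116, 0.0], [-0.116, 0.993, 0.0], [-0.0, 0.0, -1.0]]
wrist_force: [-0.6, 0.3, 3.7]
finger_gap: 44.3
grasp_force: 30.8
t 4.8333 pos [541.5 295.2 111. ] yaw -173.34 q [ 26.2   6.3 101.5   0.   72.2 -70.4] gap 44.27977095861159 30.757724046707153
rot [ 0.0001  0.0003 -0.006 ] shift [-0.8  0.1 -1. ]
```

```bash
python3 -m inch '0 0 0.1 0 0 0 -1;0 0 0.22 0 0 0 -1;0 0 0.34 0 0 0 -1;0 0 0.46 0 0 0 -1;0 0 0.58 0 0 0 -1;0 0 0.7 0 0 0 -1;0 0 0.82 0 0 0 -1;0 0 0.94 0 0 0 -1' >/dev/null; python3 -m inch '0 0 0.12 0 0 0 -1;0 0 0.24 0 0 0 -1;0 0 0.36 0 0 0 -1;0 0 0.48 0 0 0 -1;0 0 0.6 0 0 0 -1;0 0 0.72 0 0 0 -1;0 0 0.84 0 0 0 -1;0 0 0.96 0 0 0 -1' >/dev/null;  python3 -m inch '0 0 0.12 0 0 0 -1;0 0 0.24 0 0 0 -1;0 0 0.36 0 0 0 -1;0 0 0.48 0 0 0 -1;0 0 0.6 0 0 0 -1;0 0 0.72 0 0 0 -1;0 0 0.84 0 0 0 -1;0 0 0.96 0 0 0 -1'; python3 d.py 542.3 295.4 112 12
```

```text
time: 6.83
tcp_pos: [541.4, 295.2, 110.9]
eef_rot: [[0.924, 0.382, -0.0], [0.382, -0.924, 0.0], [0.0, -0.0, -1.0]]
wrist_force: [-0.7, -0.1, 2.6]
finger_gap: 44.4
grasp_force: 31.0
t 6.8333 pos [541.4 295.2 110.9] yaw 22.45 q [ 26.2   6.3 101.5   0.   72.3  93.8] gap 44.438633370014124 31.045775413513184
rot [-0.0002 -0.      0.1824] shift [ 0.9  0.2 -1.1]
```

```bash
python3 -m inch '0 0 0.1 0 0 0 -1;0 0 0.185 0 0 0 -1;0 0 0.185 0 0 0 -1;0 0 0.185 0 0 0 -1;0 0 0.185 0 0 0 1;0 0 0.185 0 0 0 1;0 0 0.185 0 0 0 1;0 0 0.185 0 0 0 1' >/dev/null; python3 -m inch '0 0 0 0 0 0 1;0 0 0 0 0 0 1;0 0 0 0 0 -15 1;0 0 0 0 0 -40 1;0 0 0 0 0 -70 1;0 0 0 0 0 -100 1;0 0 0 0 0 -100 1;0 0 0 0 0 -100 1'; python3 - <<'E'
from h import *
c=cap('top','t2.png'); cv2.imwrite('pics/w2.png',cap('wrist')['img'][:,:,::-1])
t=cv2.imread('pics/t2.png')[140:250,140:220];w=cv2.imread('pics/w2.png')
t=cv2.resize(t,(290,400),interpolation=cv2.INTER_CUBIC);cv2.imwrite('pics/tw2.png',cv2.resize(np.hstack([t,w]),(800,344)))
E
python3 st.py; python3 d.py 500 100 200 101.3
```

```text
time: 8.17
tcp_pos: [541.8, 295.4, 212.7]
eef_rot: [[0.977, 0.211, 0.003], [0.211, -0.977, 0.001], [0.003, -0.001, -1.0]]
wrist_force: [-0.5, -0.3, -0.3]
finger_gap: 85.2
grasp_force: 0.0
cam in tool [ 82.  -0. -71.]
cap [541.66168213 293.91464233] 22.978214263916016 [542.67377 294.82983]
stripe 338 yaw -2.9 rect ((538.97412109375, 292.1221618652344), (37.70176696777344, 40.63787078857422), 52.761173248291016)
window [626.8 296.8  49.8]
dir 1.9570370384983633
t 8.3167 pos [541.  295.  209.3] yaw 12.19 q [ 26.2   1.8  96.6   0.   81.7 104. ] gap 85.07303317593544 0.0
rot [-1.0000e-03  1.7000e-03 -1.5552e+00] shift [-81.3 181.9   9.5]
```

View pics/tw2.png

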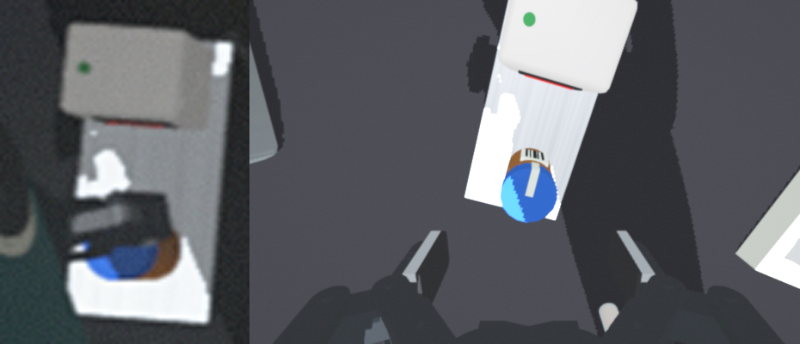

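The wrist picture shows the stripe, from (528,195) to (535,165), and the patch at (533,153) pointing at the window, parallel to the plate's edge. The jar is done, so the cell is next.

```bash
python3 d.py 640.5 -22.2 210 -11.2
```

```text
t 8.3167 pos [541.  295.  209.3] yaw 12.19 q [ 26.2   1.8  96.6   0.   81.7 104. ] gap 85.07303317593544 0.0
rot [0.0008 0.0016 0.4083] shift [ 30.2 331.   -0.6]
```

```bash
python3 -m inch '0 0 0.41 30 331 0 1;0 0 0.41 30 331 0 1;0 0 0.41 30 331 0 1;0 0 0.41 30 331 0 1;0 0 0.41 30 331 0 1;0 0 0.41 30 331 0 1;0 0 0.41 30 331 0 1;0 0 0.41 30 331 0 1' >/dev/null; python3 d.py 640.5 -22.2 190 -11.2
```

```text
t 8.9833 pos [640.5 -24.2 209.3] yaw -11.31 q [-4.4  4.8 93.4  0.  81.9 96.9] gap 85.2773176113537 0.0
rot [ 0.0002  0.0019 -0.0019] shift [-0.3 -2.  19.3]
```

```bash
python3 -m inch '0 0 0 0 0 20 1;0 0 0 0 0 20 1;0 0 0 0 0 20 1;0 0 0 0 0 20 1;0 0 0 0 0 20 1;0 0 0 0 0 20 1;0 0 0 0 0 20 1;0 0 0 0 0 20 1' >/dev/null; cat > cell.py <<'E'
from h import *
from d import go
c=cap('wrist','w3.png');P=cloud(c);I=c['img'].astype(int);R,G,B=[I[...,k] for k in range(3)]
ok=(c['depth']>0)&(np.hypot(P[...,0]-640,P[...,1]+22)<30)
for l,m in (('glass',ok&(P[...,2]>61)&(P[...,2]<75)),('stopper',ok&(P[...,2]>67)&(P[...,2]<75))):
    r=cv2.minAreaRect(P[m][:,:2].astype(np.float32));print(l,m.sum(),np.round(r[0],1),np.round(r[1],1),round(r[2],1))
print(np.percentile(P[ok][:,2],[50,80,99]))
go(640.5,-22.2,108,-11.2)
E
python3 cell.py
```

```text
glass 1387 [641.2 -22.9] [20.  30.8] 79.0
stopper 632 [641.5 -21.9] [13.6 22.6] 79.2
[ 69.71329014 198.90090115 205.62341624]
t 9.7 pos [640.6 -21.6 191.1] yaw -11.27 q [-4.2  5.4 94.5  0.  80.1 97.1] gap 85.35564529313747 0.0
rot [-0.0001 -0.0005 -0.0012] shift [-0.   0.6 83.1]
```

View pics/w3.png

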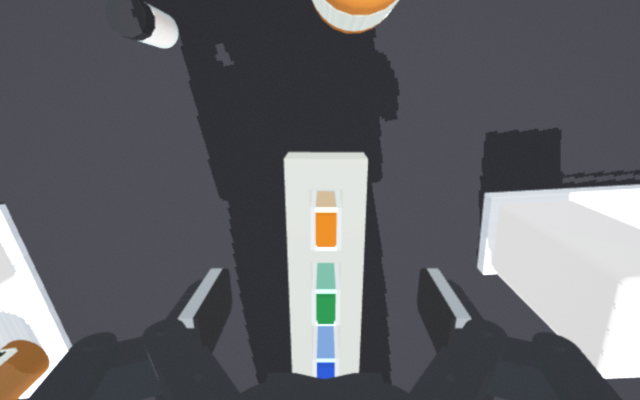

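The amber cell, at (326,230), is centred between the pads and square to them. I'll descend.

```bash
python3 -m inch '0 0 0 0.5 0.5 15 1;0 0 0 0.5 0.5 35 1;0 0 0 0.5 0.5 55 1;0 0 0 0.5 0.5 70 1;0 0 0 0.5 0.5 80 1;0 0 0 0.5 0.5 83 1;0 0 0 0.5 0.5 83 1;0 0 0 0.5 0.5 83 1' 30; python3 d.py 641 -22.2 108 -11.2
```

```text
time: 10.37
tcp_pos: [641.3, -22.7, 108.4]
eef_rot: [[0.981, -0.196, 0.001], [-0.196, -0.981, -0.0], [0.001, -0.0, -1.0]]
wrist_force: [-0.9, 0.4, 0.2]
finger_gap: 85.6
grasp_force: 0.0
t 10.3667 pos [641.3 -22.7 108.4] yaw -11.3 q [-4.3  9.3 98.3 -0.  72.3 97. ] gap 85.63639616309958 0.0
rot [-0.0001 -0.0008 -0.0018] shift [-0.4 -0.4  0.4]
```

```bash
python3 -m inch '0 0 0 0 0 0 -1;0 0 0 0 0 0 -1;0 0 0 0 0 0 -1;0 0 0 0 0 0 -1;0 0 0 0 0 0 -1;0 0 0 0 0 0 -1;0 0 0 0 0 0 -1;0 0 0 0 0 0 -1' 30; python3 d.py 641 -22.2 108 -11.2
```

```text
time: 11.03
tcp_pos: [641.1, -22.6, 108.0]
eef_rot: [[0.981, -0.196, 0.0], [-0.196, -0.981, -0.0], [0.0, -0.0, -1.0]]
wrist_force: [-0.1, -0.2, 3.8]
finger_gap: 19.7
grasp_force: 31.2
t 11.0333 pos [641.1 -22.6 108. ] yaw -11.3 q [-4.3  9.4 98.3 -0.  72.3 97. ] gap 19.65513290335931 31.196064949035645
rot [-0.     -0.0004 -0.0017] shift [-0.2 -0.4 -0. ]
```

```bash
python3 -m inch '0 0 0 0 0 -6 -1;0 0 0 0 0 -14 -1;0 0 0 0 0 -30 -1;0 0 0 0 0 -55 -1;0 0 0 0 0 -85 -1;0 0 0 0 0 -115 -1;0 0 0 0 0 -140 -1;0 0 0 0 0 -157 -1' ; python3 d.py 571 -257 265 82.1
```

```text
time: 11.7
tcp_pos: [641.1, -22.6, 268.7]
eef_rot: [[0.981, -0.196, 0.003], [-0.196, -0.981, -0.0], [0.003, -0.0, -1.0]]
wrist_force: [-0.7, 0.2, 0.1]
finger_gap: 19.3
grasp_force: 30.7
t 11.7 pos [641.1 -22.6 268.7] yaw -11.3 q [-4.3  3.1 89.7  0.  87.1 97. ] gap 19.313873155992447 30.685892701148987
rot [ 0.0023 -0.0027 -1.6301] shift [-22.9 243.6   3.5]
```

```bash
python3 -m inch '0 0 -0.05 -1 8 0 -1;0 0 -0.15 -2 24 0 -1;0 0 -0.25 -4 40 0 -1;0 0 -0.35 -6 56 0 -1;0 0 -0.45 -7 72 0 -1;0 0 -0.55 -8 88 0 -1;0 0 -0.65 -9 104 0 -1;0 0 -0.75 -11 120 0 -1' >/dev/null; python3 d.py 571 -257 265 82.1
```

```text
t 12.3667 pos [ 606.4 -138.9  265.5] yaw 31.96 q [-15.2   0.8  92.3   0.   86.9  42.8] gap 19.381949259154382 30.671714544296265
rot [ 4.000e-04 -1.000e-04 -8.751e-01] shift [-92.5  81.5   0.5]
```

```bash
python3 -m inch '0 0 -0.11 -12 10 0 -1;0 0 -0.22 -24 21 0 -1;0 0 -0.33 -36 32 0 -1;0 0 -0.44 -48 43 0 -1;0 0 -0.55 -60 54 0 -1;0 0 -0.66 -72 65 0 -1;0 0 -0.77 -83 74 0 -1;0 0 -0.875 -92 81 0 -1' >/dev/null; python3 -m inch '0 0 0 0 0 0 -1;0 0 0 0 0 0 -1;0 0 0 0 0 0 -1;0 0 0 0 0 0 -1;0 0 0 0 0 0 -1;0 0 0 0 0 0 -1;0 0 0 0 0 0 -1;0 0 0 0 0 0 -1'>/dev/null; python3 d.py 571 -257 173 82.1; python3 - <<'E'
from h import *
c=cap('wrist','w4.png');P=cloud(c);I=c['img'].astype(int)
x,y,z=P[...,0],P[...,1],P[...,2]
for l,m in (('det',(abs(z-130)<5)&(y>-225)&(y<-130)&(x>520)&(x<640)),('lamp',(abs(z-130)<5)&(y<-280)&(y>-380)&(x>520)&(x<640)),('beam',(I[...,1]>I[...,0]+50)&(I[...,1]>I[...,2]+30)&(z>90)&(z<120))):
    if m.sum()>5:
        r=cv2.minAreaRect(P[m][:,:2].astype(np.float32));print(l,m.sum(),np.round(r[0],1),np.round(r[1],1),round(r[2],1),np.median(z[m]))
E
```

```text
t 13.7 pos [ 571.  -255.2  264.7] yaw 81.8 q [-26.4   1.3  91.9  -0.   86.9 -18.2] gap 19.789283384811576 30.66944181919098
rot [-0.     -0.     -0.0052] shift [-1.8  0.3 91.7]
det 9785 [ 582.1 -183.8] [60.1 60.3] 81.8 130.42270059468368
lamp 680 [ 557.6 -354.2] [13.7 47.5] 83.2 130.77008698911226
beam 147 [ 573.8 -242.7] [50.5  2.3] 81.9 107.0453372439301
```

View pics/w4.png

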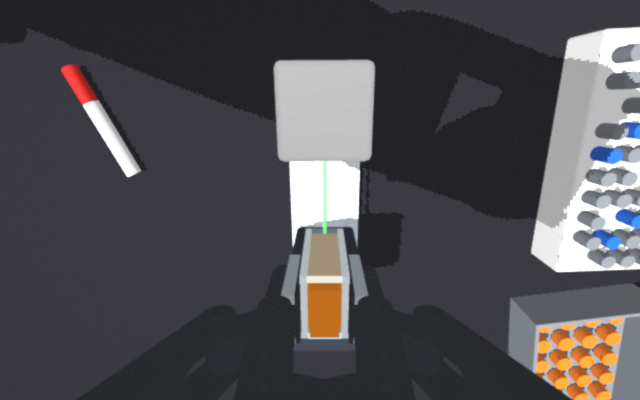

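The wrist picture shows the beam at column 325, from (325,160) to (325,232), running straight into the held cell at (325,290). The cell's clear faces look along the beam.

```bash
python3 -m inch '0 0 -0.004 -1.8 0.8 8 -1;0 0 -0.004 -1.8 0.8 22 -1;0 0 -0.004 -1.8 0.8 38 -1;0 0 -0.004 -1.8 0.8 54 -1;0 0 -0.004 -1.8 0.8 68 -1;0 0 -0.004 -1.8 0.8 80 -1;0 0 -0.004 -1.8 0.8 88 -1;0 0 -0.004 -1.8 0.8 92 -1' >/dev/null; python3 -m inch '0 0 0 0 0 0 -1;0 0 0 0 0 0 -1;0 0 0 0 0 0 -1;0 0 0 0 0 0 -1;0 0 0 0 0 0 -1;0 0 0 0 0 0 -1;0 0 0 0 0 0 -1;0 0 0 0 0 0 -1'; python3 d.py 571.6 -257 173 82.1; python3 - <<'E'
from h import *
c=cap('wrist','w5.png');P=cloud(c);x,y,z=P[...,0],P[...,1],P[...,2];I=c['img'].astype(int)
m=(abs(z-130)<4.5)&(np.hypot(x-571,y+257)<24)&(I.max(2)>110);r=cv2.minAreaRect(P[m][:,:2].astype(np.float32));print('celltop',m.sum(),np.round(r[0],1),np.round(r[1],1),round(r[2],1))
m=(I[...,1]>I[...,0]+50)&(I[...,1]>I[...,2]+30)&(z>90)&(z<120)&(abs(y+257)<50)
r=cv2.minAreaRect(P[m][:,:2].astype(np.float32));print('beam',m.sum(),np.round(r[0],1),np.round(r[1],1),round(r[2],1))
s=cap('scene')
b=cv2.resize(s['img'][120:330,200:500],(571,400),interpolation=cv2.INTER_CUBIC)
a=cv2.resize(s['img'][110:220,190:310],(436,400),interpolation=cv2.INTER_CUBIC)
cv2.imwrite('pics/s5.png',cv2.resize(np.hstack([a,c['img'][:,120:520]]),(800,382))[:,:,::-1]);cv2.imwrite('pics/s5b.png',b[:,:,::-1])
E
```

```text
time: 15.08
tcp_pos: [571.5, -257.3, 172.8]
eef_rot: [[0.139, 0.99, 0.0], [0.99, -0.139, -0.0], [-0.0, 0.0, -1.0]]
wrist_force: [0.3, 0.0, -1.0]
finger_gap: 19.3
grasp_force: 30.7
t 15.0833 pos [ 571.5 -257.3  172.8] yaw 82.03 q [-26.6   4.4  97.3   0.   78.2 -18.6] gap 19.343931685107613 30.669785141944885
rot [ 0.0002  0.     -0.0011] shift [ 0.3  0.1 -0.2]
celltop 2968 [ 571.2 -257.5] [31.7 33.6] 79.2
beam 822 [ 574.8 -262.5] [84.5 15.7] 76.6
```

View pics/s5.png

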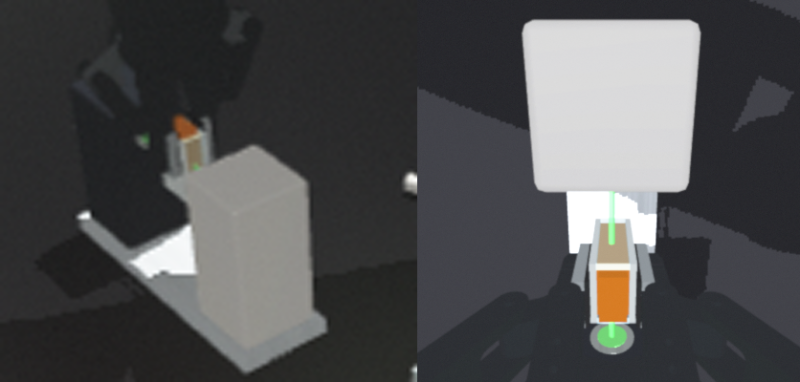

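View pics/s5b.png

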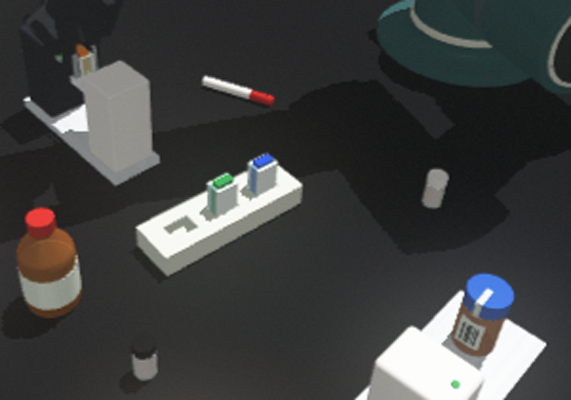

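The beam meets the clear face mid-width and mid-height at (612,242) and shows again at the lamp lens at (612,338). The rack's amber pocket is empty and the other cells and bystanders are in place. I'll check the jar's angle, then hand in.

```bash
python3 - <<'E'
from h import *
c=cap('scene');P=cloud(c);I=c['img'].astype(int);x,y,z=P[...,0],P[...,1],P[...,2]
m=(np.hypot(x-542,y-295)<26)&(abs(z-81)<4);R,B=I[...,0],I[...,2]
s=m&(R>120);b=P[m][:,:2].astype(np.float32);ctr=cv2.minEnclosingCircle(b)[0];r=cv2.minAreaRect(P[s][:,:2].astype(np.float32))
v=np.array(r[0])-ctr;print(ctr,r,np.degrees(np.arctan2(v[1],v[0])))
print(manip.close_job() if abs(np.degrees(np.arctan2(v[1],v[0])))<9 else 'check')
E
```

```text
(540.72998046875, 294.1427307128906) ((552.0045166015625, 293.6688232421875), (7.621474266052246, 24.506118774414062), 87.85887145996094) -2.4069215113409643
the job is handed in; nothing more can be done
None
```

I handed the job in after about 15 of the 67 s. The jar is released with its bar code about 2–4° off the scanner's window, and the amber cell is held still in the middle of the beam. The other cells and bystanders looked undisturbed in the last picture, and the hand-in returned no verdict.

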